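# Hang the specimen basket on the load-cell hook by its swing bail

### The arm

A 6-joint arm with a two-finger parallel gripper is mounted at the origin on a cart in front of the work surface, level with it; the furniture and walls round the work are solid. World frame = base frame: x ahead of the robot, y to its left, z up, the work surface at z = 0. Lengths are in m, angles in rad, forces in N, time in s.
With the tool pointing down it reaches from about 0.35 to 0.975 m from the base axis. Payload 4.9 kg.
Tool frame: the origin (TCP) lies at the very end of the fingers, on their centre line; the grasp point (between the pads) lies 19 mm behind it; z points along the fingers, y is the line along which they close (so a half turn about z gives the same grasp; the last joint's range is limited). The gripper opens to 85 mm and grips with 20 to 120 N. Pads are 22 mm wide; open, the fingers measure 114 mm over their backs; the gripper's body (76 mm by 85 mm) begins 54 mm behind the grasp point. The pads swing forward as they close: fully open they stand 13 mm farther back than shut.
Start: joints at [-1.429, 0.053, 1.613, -0, 1.476, -0.119], TCP at [0.161, -0.604, 0.231] pointing down, gripper open.
Joint ranges: [-3.01, 3.01], [-1.01, 2.22], [0.06, 2.58], [-1.02, 4.17], [0.09, 2.62], [-3.14, 3.14]. Speed limits (rad/s): [2.57, 2.57, 3.14, 3.14, 3.14, 3.14].

### API

Orientations are given as a unit quaternion [w, x, y, z].
In Python, from plant import manip, vision, order gives the robot as it stands.
- The arm moves only by the tool play_rows, never from a script. Its argument "steps" is a list that holds one entry, the list of rows, each a list of 6 numbers: the shift along the tool's x, y, z in mm, then the turn, a rotation vector about the tool's x, y, z in degrees. A call has 1 to 12 rows; each row is the pose to reach, as a shift and turn from the pose commanded when the call began, along the tool's axes at that moment; what a row does not reach only later rows make up. A row lasts 1/12 s, in which the tool goes at most 41.7 mm and 7.16 degrees, less where a joint would pass 70% of its speed; a pose out of reach is approached as far as the arm can. A call with a gripper value outside its range is refused whole. "claw" is the gripper's target within -1 to 1 (fully open at 1, half-way at 0, shut at -1), set as the call begins (left out, the last holds). The fingers move at their own pace and stop on an object; the grip force is fixed at half the most. Time passes only in rows, so rows that repeat a pose let the fingers close. It gives the time, the measured TCP pose, the force, the opening and the grip force at its end, in the units of the state.
- manip.state(): the state, without advancing time (a new reading comes with each control period).
- vision.grab_frame(name): name is "side" or "top" or "wrist"; returns (picture, depth): 480x640x3 uint8, blue, green, red; 480x640 float32, m along the optical axis (not along the pixel's ray), 0 where there is no reading.
- vision.camera_info(name): a dict with "K" (3x3 intrinsics, pixels), "eye" and "orientation" of the camera in the world; the wrist camera has in their place "T_tool_cam" (4x4, takes a point from camera to tool coordinates, whose origin is the TCP and whose axes are the flange's). Camera axes: x right, y down, z forward; pixel columns grow to the right and rows downward; lengths in m; the calibration is good to about 2 mm. A picture is of the moment at which its call begins: read the wrist's pose just before it. camera_info takes no time and is no camera call.
- order.job_done(): hands the job in; it is judged then, once.
The state is a dict: "time": time; "joint_pos": joint angles; "joint_vel": joint speeds; "joint_efforts": joint torques, N m; "tool_pos": TCP position; "tool_rot": TCP orientation; "contact_force": force on the tool from outside, world axes, zero at the start; "ft_torque": the same for the moment, N m; "gripper_width": opening from 0.0 (shut) to 1.0 (fully open); "grasp_force": force on a finger pad.
Only numpy, scipy, OpenCV 4.12 (cv2) and the standard library are available. Lean on these libraries where they do the work, as an engineer would, in place of code of your own. Each camera call takes 0.05 s, during which the arm holds its last target. There are 200 camera calls.

### The job

Weigh the rubber stoppers: with the wire basket still standing on the bench, lift its folded bail upright, then pick the basket up by the bail's black grip and hang it on the twin hook of the weighing stand, bail home in both hooks, so that the basket hangs free and still. Let it down very slowly and let go only once the hook bears it, no drop and no push: the load cell is ruined by more than 10 N, and the hook's height is whatever the last user clamped, so feel for it. Keep both stoppers in the basket, and do not disturb the bottles and the beaker.

Things in the scene. Friction and masses are not known exactly. Their poses are not given: they have to be found in the camera images.
- basket: Stainless wire-mesh basket, open on top, 130 (x) x 104 (y) x 62 mm high, 0.16 to 0.3 kg, loose on the bench, two rubber stoppers inside. Origin: centre of its underside; z up; -x is the side to which the bail is folded; y runs along the bail's hinge line, which lies 57 mm above the origin at x = 0. Its walls touch like solid sheet.
- bail (a joint): Swing angle of the bail about the basket's +y axis, rad: 0 = folded level over the -x side, 1.57 = upright above the basket, 3.14 = folded level to +x. Bail: 5 mm steel wire stirrup, 20 g, 85 mm from hinge line to cross bar, arms 116 mm apart. Its rivets are stiff (about 0.015 N m), so it stays at the angle where it is left.
- bail_grip (a point): Centre of the black plastic grip (12 mm diameter, 40 mm long) on the middle of the bail's straight cross bar; bar along y, bare wire either side of it. Folded, the bar is about 57 mm above the bench, 14 mm clear of the basket's -x wall, free below: a fingertip can reach under it from -x. Upright, it is 142 mm above the basket's underside, to be pinched across from above.
- stand: Weighing stand, fixed. Origin: on the bench, right below the seat of its twin hook; z up, hook tips point to -x. White foot plate x 60 to 215, y +-55 mm, 16 mm high, with an indicator box (x 78 to 118, y +-43, 72 mm high) and a column at x = 150. A beam load cell on its telescopic mast carries the twin hook towards -x; nothing is more than 17 mm higher than the hook's seat.
- hook_foot (a point): Point on the bench right below the hook's seat (axes as the stand). Seat: two upturned hooks of 6 mm rod at y = +-31 mm; bail wire lies in both along y, its centre at x = y = 0, black grip between them with 8 mm spare each side. Lip: x = -22 to -16, up to 17 mm above the seated wire's centre; rod under the wire down to 9 mm below it. Come over the lip from -x with the hooks between bail and basket.
- mast_foot (a point): Centre of the column's foot, 150 mm behind the seat. The seat's height is NOT reported: the mast is clamped so that the seated wire's centre is 215 to 245 mm above the bench. See it, or lower the bail until the weight comes off. The hook gives only 0.2 mm per N, 10 N at most. Behind the seat the shanks (from x = 25 mm) are 13 mm, their cross piece (x 66 to 78) 17 mm above it.
- red_stopper: Dark red rubber stopper, 28 mm diameter, 28 mm high, 18 g, loose in the basket; origin at the centre of its underside.
- black_stopper: Black rubber stopper, 35 mm diameter, 30 mm high, 18 g, loose in the basket; origin at the centre of its underside.
- amber_bottle: Amber stoppered reagent bottle, 52 mm diameter, 97 mm high, standing loose behind the basket, off its +x, +y corner; origin at the centre of its underside. Leave alone.
- white_bottle: White polythene bottle, 52 mm diameter, 100 mm high, standing loose on the +y side of the stand's foot; origin at the centre of its underside. Leave alone.
- beaker: Small glass beaker upside down, 61 mm diameter, 69 mm high, standing loose on the -y side of the stand's foot; origin at the centre of its underside. Leave alone.
Mind the look-alikes: they are no part of the job. Leave any purple look-alike of the basket alone.

How it is judged:
On the way, in this order (a step that is already met when the one before it is completed fails the run):
1. the bail stands upright (within 15 degrees) over the basket, which still stands level on the bench (value of joint bail between 1.31 and 1.83 rad and height (world z) of basket below 0.006 m and angle between basket's own z axis and vertical below 0.06 rad), for 0.2 s.
2. the basket hangs from its bail in the air, its underside more than 40 mm above the bench, not yet touching the stand (height (world z) of basket above 0.04 m and angle between basket's own z axis and vertical below 0.45 rad and contact force between basket and stand below 0.05 N), for 0.2 s.
3. set down, not dropped: the hook already bears more than 1 N of the basket while the gripper still holds the bail (contact force between basket and stand above 1 N and contact force between the fingers and basket above 0.5 N and height (world z) of basket above 0.04 m), for 0.2 s.
At the end, for the whole second after the job is handed in: Bail wire home in both hooks (grip centre within 7 mm of the seat along x, 15 mm along y, bar parallel within 7 degrees), the hook carrying the basket (over 1 N), its underside over 40 mm above the bench, hanging within 20 degrees of level and still (under 0.05 m/s), both stoppers in it (x of bail_grip in the frame of hook_foot between -0.007 and 0.007 m and y of bail_grip in the frame of hook_foot between -0.015 and 0.015 m and angle between the y axis of bail_grip and the y axis of stand, either way round below 0.12 rad and contact force between basket and stand above 1 N and height (world z) of basket above 0.04 m and angle between basket's own z axis and vertical below 0.35 rad and linear speed of basket below 0.05 m/s and z of red_stopper in the frame of basket between -0.005 and 0.055 m and x of red_stopper in the frame of basket between -0.065 and 0.065 m and y of red_stopper in the frame of basket between -0.052 and 0.052 m and z of black_stopper in the frame of basket between -0.005 and 0.055 m and x of black_stopper in the frame of basket between -0.065 and 0.065 m and y of black_stopper in the frame of basket between -0.052 and 0.052 m); the robot touches nothing.
It fails at once if more than 10 N between the basket or its bail and the stand (contact force between basket and stand above 10 N).
It fails at once if the robot presses on the stand with more than 10 N (contact force between the arm and stand above 10 N).
It fails at once if the gripper's fingers press on the stand with more than 10 N (contact force between the fingers and stand above 10 N).
It fails at once if the basket tips more than 40 degrees (angle between basket's own z axis and vertical above 0.7 rad).
It fails at once if a bottle or the beaker is moved more than 20 mm (distance of any of amber_bottle, white_bottle, beaker from where it was at the start of the episode above 0.02 m).
It also fails if it takes over 72 s, if anything falls off the work surface, if the arm or the gripper's body presses on something with over 40 N, if the wrist force passes 120 N, or if a joint passes its speed limit or range.

## Working session

There is one attempt and no reset: what is moved stays moved. The work goes in short steps, Python scripts to look and compute and a tool call to move; the robot and the scene stay as the last step left them, time stands still between calls to the robot, and variables do not carry over. Pictures are saved under pics/ and viewed, at most 12 in all, crops included, and the job is handed in when it is done.

Besides the shell and the picture viewer there is one more tool, called after "Call:" by a JSON object that holds its "fn" and its "kwargs". play_rows: Moves the arm, as the interface text tells. Its arguments: {"type":"object","properties":{"steps":{"type":"array"},"claw":{"type":"number"}},"required":["steps"]}

```bash
mkdir -p pics; ls
cat > h.py <<'E'
import numpy as np, cv2
from plant import manip, vision, order
from scipy.spatial.transform import Rotation as R
def q2R(q): return R.from_quat([q[1],q[2],q[3],q[0]]).as_matrix()
def cam(name):
    ci=vision.camera_info(name); K=np.array(ci["K"])
    if name=="wrist":
        s=manip.state(); T=np.eye(4); T[:3,:3]=q2R(s["tool_rot"]); T[:3,3]=s["tool_pos"]
        T=T@np.array(ci["T_tool_cam"])
    else:
        T=np.eye(4); o=np.array(ci["orientation"]); T[:3,:3]=o if o.shape==(3,3) else q2R(o); T[:3,3]=ci["eye"]
    return K,T
def grab(name):
    K,T=cam(name); im,d=vision.grab_frame(name); return im,d,K,T
def cloud(d,K,T):
    v,u=np.indices(d.shape); P=np.stack([(u-K[0,2])/K[0,0]*d,(v-K[1,2])/K[1,1]*d,d],-1)
    return P@T[:3,:3].T+T[:3,3]
def ray(u,v,K,T,z):
    r=T[:3,:3]@np.array([(u-K[0,2])/K[0,0],(v-K[1,2])/K[1,1],1]); return T[:3,3]+r*(z-T[2,3])/r[2]
E
python3 - <<'E'
from h import *
for n in("side","top"):
    im,d,K,T=grab(n); cv2.imwrite(f"pics/{n}0.png",im); np.savez(f"{n}0.npz",im=im,d=d,K=K,T=T)
    print(n,K.tolist(),T.round(3).tolist(),(d>0).mean())
s=manip.state();print(s); print(vision.camera_info("wrist"))
E
```

```text
pics
side [[524.9190585497882, 0.0, 312.80482999339864], [0.0, 524.9190585497882, 239.70546229205524], [0.0, 0.0, 1.0]] [[-0.935, -0.123, 0.333, 0.245], [-0.354, 0.36, -0.863, 0.899], [-0.014, -0.925, -0.38, 0.435], [0.0, 0.0, 0.0, 1.0]] 0.9872688802083334
top [[504.34673478563406, 0.0, 316.96870529026165], [0.0, 504.34673478563406, 234.8191220475966], [0.0, 0.0, 1.0]] [[0.029, -0.997, 0.071, 0.47], [-1.0, -0.029, -0.005, 0.043], [0.007, -0.07, -0.997, 1.044], [0.0, 0.0, 0.0, 1.0]] 0.9961002604166667
{'time': 0.1, 'joint_pos': array([-1.42899260e+00,  5.32983335e-02,  1.61415819e+00, -6.77072710e-06,
        1.47600705e+00, -1.19003028e-01]), 'joint_vel': array([-0.00128456, -0.0014206 , -0.00353613,  0.00098675, -0.00087389,
        0.00044051]), 'joint_efforts': array([ 7.32420413e-04, -3.94904208e+01, -3.71364284e+01, -2.98830605e-05,
        3.95146708e-03, -6.06618968e-06]), 'tool_pos': array([ 0.1610787 , -0.60330018,  0.23018042]), 'tool_rot': array([-9.35360672e-04,  9.91509046e-01,  1.30034368e-01, -1.40339829e-05]), 'contact_force': array([-0.3626807 , -0.33742136,  0.45674871]), 'ft_torque': array([ 0.01263684, -0.00329423, -0.00759294]), 'grasp_force': 0.0, 'gripper_width': 1.0006813454237027}
{'K': array([[393.43034162,   0.        , 316.44063189],
       [  0.        , 393.43034162, 235.21824763],
       [  0.        ,   0.        ,   1.        ]]), 'T_tool_cam': array([[ 1.09367396e-03, -9.58801970e-01, -2.84073207e-01,
         7.26050603e-02],
       [ 9.99999302e-01,  1.17572812e-03, -1.18340060e-04,
        -6.33386284e-04],
       [ 4.47457541e-04, -2.84072879e-01,  9.58802586e-01,
        -1.42350183e-01],
       [ 0.00000000e+00,  0.00000000e+00,  0.00000000e+00,
         1.00000000e+00]])}
```

View pics/top0.png

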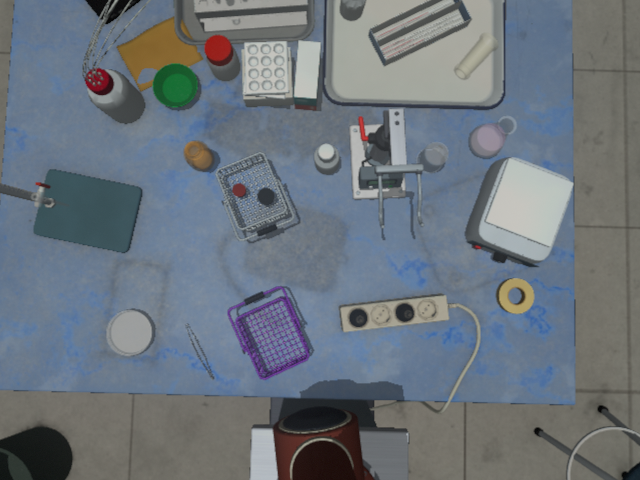

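View pics/side0.png

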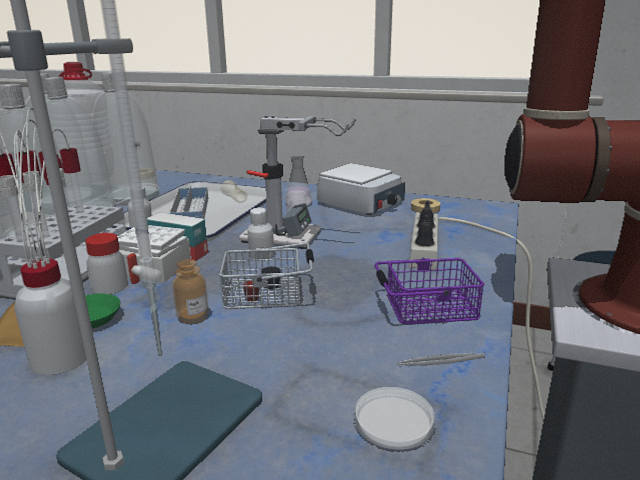

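The top view shows the steel basket at about (258,198), with its bail folded toward the robot and the grip near (268,230). The hook tips are near (382,235) and (420,222), and the stand column is at (395,120). The purple decoy is at (270,330).

Run:
```python
from h import *
Z=np.load("top0.npz"); im,d,K,T=[Z[k] for k in("im","d","K","T")]
P=cloud(d,K,T); g=im.max(2)
def rect(m,name):
    q=P[m][:,:2].astype(np.float32); r=cv2.minAreaRect(q); print(name,m.sum(),np.round(r[0],4),np.round(r[1],4),r[2],"z",P[m][:,2].mean().round(4))
box=np.zeros(d.shape,bool); box[145:250,205:310]=1
m=box&(P[...,2]>.05)&(P[...,2]<.075); rect(m,"rim+bail")
# grip
sub=np.zeros_like(box); sub[218:245,245:295]=1
mg=sub&(g<70)&(P[...,2]>.04); v,u=np.nonzero(mg); print("grip px",u.mean(),v.mean(),len(u),u.min(),u.max(),v.min(),v.max()); rect(mg,"grip"); print(ray(u.mean(),v.mean(),K,T,.057))
sb=np.zeros_like(box); sb[80:245,345:440]=1
mh=sb&(P[...,2]>.19); rect(mh,"hooks"); 
# prongs: per row
for r in range(100,245,6):
    us=np.nonzero(mh[r])[0]
    if len(us): 
        for s in np.split(us,np.nonzero(np.diff(us)>2)[0]+1): c=P[r,s].mean(0); print(r,s.min(),s.max(),c.round(3))
for n in ("foot",): rect(sb&(P[...,2]>.008)&(P[...,2]<.022)&(im.min(2)>150),n)
# bail bar etc. fitted
np.save("cl.npy",P)
```

```text
rim+bail 1037 [0.6356 0.1764] [0.2073 0.1242] 25.278553009033203 z 0.0645
grip px 266.537037037037 229.63888888888889 108 257 276 224 235
grip 108 [0.5466 0.1353] [0.0101 0.038 ] 22.200891494750977 z 0.0729
[0.54763174 0.13662165 0.057     ]
hooks 1982 [ 0.5846 -0.0727] [0.1289 0.2976] 68.13524627685547 z 0.2825
100 431 431 [0.47  0.043 1.044]
106 392 392 [0.47  0.043 1.044]
112 383 403 [ 0.726 -0.077  0.256]
118 383 403 [ 0.716 -0.077  0.256]
124 383 403 [ 0.707 -0.077  0.256]
130 383 404 [ 0.698 -0.079  0.253]
136 384 404 [ 0.687 -0.079  0.256]
142 388 404 [ 0.677 -0.082  0.26 ]
148 388 405 [ 0.667 -0.083  0.259]
154 389 405 [ 0.657 -0.084  0.261]
160 389 405 [ 0.648 -0.084  0.26 ]
166 375 422 [ 0.638 -0.086  0.262]
172 352 352 [0.47  0.043 1.044]
172 374 421 [ 0.63  -0.086  0.255]
178 378 380 [ 0.619 -0.057  0.256]
178 417 420 [ 0.621 -0.119  0.257]
178 433 433 [0.47  0.043 1.044]
184 378 381 [ 0.609 -0.058  0.258]
184 417 420 [ 0.611 -0.119  0.258]
190 378 381 [ 0.6   -0.058  0.257]
190 417 420 [ 0.601 -0.119  0.258]
196 349 349 [0.47  0.043 1.044]
196 379 381 [ 0.59  -0.059  0.257]
196 418 421 [ 0.592 -0.121  0.257]
202 379 381 [ 0.581 -0.059  0.256]
202 417 420 [ 0.583 -0.121  0.253]
208 378 381 [ 0.572 -0.06   0.247]
208 417 420 [ 0.574 -0.122  0.246]
214 378 381 [ 0.563 -0.061  0.243]
214 417 420 [ 0.565 -0.123  0.242]
220 379 382 [ 0.554 -0.062  0.245]
220 418 421 [ 0.555 -0.123  0.249]
226 380 383 [ 0.543 -0.062  0.26 ]
226 421 422 [ 0.545 -0.124  0.259]
foot 871 [ 0.7505 -0.092 ] [0.1392 0.2736] 77.48053741455078 z 0.0168
```

```bash
cat >> h.py <<'E'
def tgt(pos,head,tilt=0):
    "rows numbers (mm, deg rotvec) to TCP pos, tool x heading deg, tilt deg about tool x"
    s=manip.state(); Rc=q2R(s["tool_rot"]); h=np.radians(head)
    x=np.array([np.cos(h),np.sin(h),0]); z=np.array([0,0,-1.]); Rt=np.stack([x,np.cross(z,x),z],1)@R.from_euler('x',tilt,degrees=True).as_matrix()
    dp=Rc.T@(np.array(pos)-s["tool_pos"])*1e3; dr=R.from_matrix(Rc.T@Rt).as_rotvec(degrees=True)
    print("shift",dp.round(1),"turn",dr.round(2),"t",round(s["time"],2))
E
python3 -c "
from h import *
tgt([.50,.117,.22],113)"
```

```text
shift [ 513.2 -608.5   11.4] turn [-7.000e-02 -1.000e-01 -9.806e+01] t 0.1
```

Call:
{"fn": "play_rows", "kwargs": {"steps": [[[513,-608,11,0,0,-98],[513,-608,11,0,0,-98],[513,-608,11,0,0,-98],[513,-608,11,0,0,-98],[513,-608,11,0,0,-98],[513,-608,11,0,0,-98],[513,-608,11,0,0,-98],[513,-608,11,0,0,-98],[513,-608,11,0,0,-98],[513,-608,11,0,0,-98],[513,-608,11,0,0,-98],[513,-608,11,0,0,-98]]], "claw": -1}}

```text
time: 1.1
tool_pos: [0.3743, -0.1495, 0.2241]
tool_rot: [0.0, 0.635, 0.773, 0.0]
contact_force: [0.6, -0.8, 0.2]
gripper_width: 0.001
grasp_force: 0.0
```

```bash
python3 -c "
from h import *
tgt([.50,.117,.22],113)"
```

```text
shift [237.  175.1   4.1] turn [  0.02   0.02 -11.79] t 1.1
```

Call:
{"fn": "play_rows", "kwargs": {"steps": [[[225,170,4,0,0,-10],[225,170,4,0,0,-10],[225,170,4,0,0,-10],[225,170,4,0,0,-10],[225,170,4,0,0,-10],[225,170,4,0,0,-10],[225,170,4,0,0,-10],[225,170,4,0,0,-10],[225,170,4,0,0,-10],[225,170,4,0,0,-10],[225,170,4,0,0,-10]]]}}

```text
time: 2.02
tool_pos: [0.4982, 0.1007, 0.2201]
tool_rot: [-0.0, 0.568, 0.823, -0.0]
contact_force: [-0.3, -0.2, 0.5]
gripper_width: 0.001
grasp_force: 0.0
```

Run:
```python
from h import *
s=manip.state();print(s["tool_pos"],s["joint_pos"])
im,d,K,T=grab("wrist"); cv2.imwrite("pics/w1.png",im); np.savez("w1.npz",im=im,d=d,K=K,T=T)
P=cloud(d,K,T); g=im.max(2)
m=(g<60)&(P[...,2]>.045)&(P[...,2]<.09)&(np.hypot(P[...,0]-.5475,P[...,1]-.1366)<.04)
v,u=np.nonzero(m);print(len(u),u.mean(),v.mean(),P[m].mean(0),P[m].max(0)); r=cv2.minAreaRect(P[m][:,:2].astype(np.float32));print(r); print(ray(u.mean(),v.mean(),K,T,.06))
```

```text
[0.49816402 0.10066312 0.22011696] [ 5.30007685e-02 -2.24397299e-01  1.89181699e+00 -2.47819218e-04
  1.47468625e+00 -3.10258649e-01]
707 391.5233380480905 196.88401697312588 [0.54505649 0.13648023 0.07214101] [0.55755377 0.15546897 0.07501968]
((0.5456932187080383, 0.13627873361110687), (0.011074832640588284, 0.03852317854762077), 24.8623104095459)
[0.54803875 0.13523346 0.06      ]
```

View pics/w1.png

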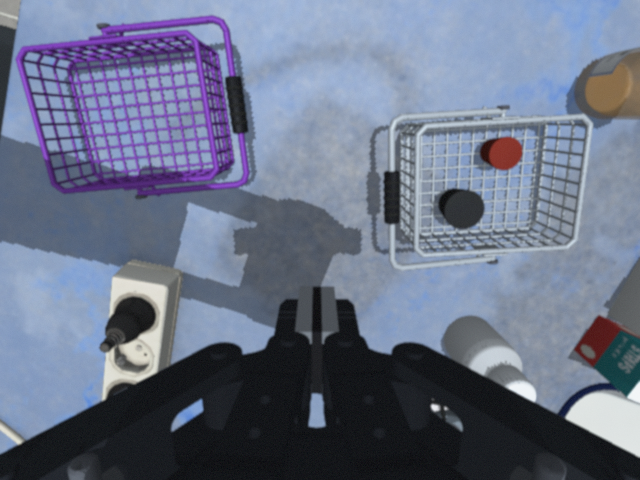

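The wrist view shows the grip at (391,197), about 67 mm up (its top reads 72 mm), with a basket yaw of about 25°. Both stoppers are in the basket. The purple decoy is clear to the left.

```bash
cat >> h.py <<'E'
H=np.array([.6227,.1722]); ex=np.array([.906,.423])
def bs(s,z): return [*(H+s*ex),z]
E
python3 - <<'E'
from h import *
tgt(bs(-.125,.10),115,-40); tgt(bs(-.125,.06),115,-40)
E
```

```text
shift [ 13.6  17.2 120.3] turn [-39.99   1.48  -4.04] t 2.07
shift [ 13.6  17.2 160.3] turn [-39.99   1.48  -4.04] t 2.07
```

Call:
{"fn": "play_rows", "kwargs": {"steps": [[[4,8,20,-7,0.3,-0.7],[8,17,40,-14,0.5,-1.4],[14,17,60,-21,0.8,-2.1],[14,17,80,-28,1.0,-2.8],[14,17,100,-35,1.3,-3.5],[14,17,120,-40,1.5,-4],[14,17,135,-40,1.5,-4],[14,17,150,-40,1.5,-4],[14,17,160,-40,1.5,-4],[14,17,160,-40,1.5,-4],[14,17,160,-40,1.5,-4]]]}}

```text
time: 2.98
tool_pos: [0.5091, 0.1198, 0.06]
tool_rot: [0.183, 0.505, 0.792, 0.289]
contact_force: [-0.8, 0.6, 0.3]
gripper_width: 0.005
grasp_force: 0.0
```

Run:
```python
from h import *
s=manip.state();print(s["joint_pos"].round(3),s["tool_pos"]); print(q2R(s["tool_rot"]).round(3))
tgt(bs(-.097,.040),115,-40)
for p in np.linspace(.1,1.6,8): tgt(bs(-.085*np.cos(p)-.0045,.057+.085*np.sin(p)-.0195),115,-40)
```

```text
[-0.088 -0.388  2.423  0.636  0.574 -0.971] [0.5091208  0.11980792 0.0600497 ]
[[-0.422  0.695  0.582]
 [ 0.906  0.323  0.272]
 [ 0.001  0.642 -0.766]]
shift [-0.6  8.6 33.4] turn [-0.03 -0.03 -0.06] t 2.98
shift [-0.6 18.6 33.9] turn [-0.03 -0.03 -0.06] t 2.98
shift [-0.5 32.9 22.7] turn [-0.03 -0.03 -0.06] t 2.98
shift [-0.5 49.2 14.7] turn [-0.03 -0.03 -0.06] t 2.98
shift [-0.5 66.9 10.5] turn [-0.03 -0.03 -0.06] t 2.98
shift [-0.5 85.1 10.1] turn [-0.03 -0.03 -0.06] t 2.98
shift [ -0.4 102.9  13.5] turn [-0.03 -0.03 -0.06] t 2.98
shift [ -0.4 119.6  20.7] turn [-0.03 -0.03 -0.06] t 2.98
shift [ -0.4 134.4  31.2] turn [-0.03 -0.03 -0.06] t 2.98
```

Call:
{"fn": "play_rows", "kwargs": {"steps": [[[0,4,12,0,0,0],[0,7,24,0,0,0],[0,9,33,0,0,0],[0,14,34,0,0,0],[0,19,34,0,0,0],[0,26,28,0,0,0],[0,33,23,0,0,0],[0,41,19,0,0,0],[0,49,15,0,0,0],[0,58,12,0,0,0],[0,67,10,0,0,0],[0,67,10,0,0,0]]]}}

```text
time: 3.98
tool_pos: [0.5642, 0.1453, 0.0996]
tool_rot: [0.186, 0.504, 0.792, 0.29]
contact_force: [0.3, 0.1, 0.1]
gripper_width: 0.003
grasp_force: 0.0
```

Run:
```python
from h import *
im,d,K,T=grab("side"); print(manip.state()["contact_force"])
c=im[180:330,190:390]; cv2.imwrite("pics/s1.png",cv2.resize(c,None,fx=3,fy=3))
```

```text
[ 0.15490144 -0.67584111  0.82448635]
```

View pics/s1.png

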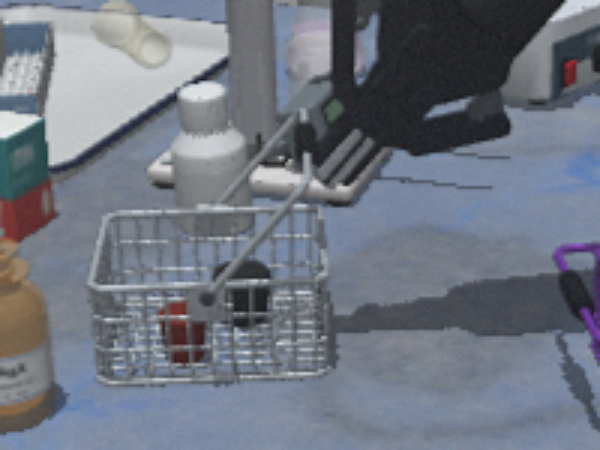

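The bail is rising, at about 45° with the grip at (305,140) in the crop, and the basket stands level on the bench. I'll continue the arc.

Call:
{"fn": "play_rows", "kwargs": {"steps": [[[0,9,0,0,0,0],[0,18,0,0,0,0],[0,27,1,0,0,0],[0,36,3,0,0,0],[0,44,6,0,0,0],[0,53,10,0,0,0],[0,60,15,0,0,0],[0,66,20,0,0,0],[0,66,20,0,0,0],[0,66,20,0,0,0],[0,66,20,0,0,0]]]}}

```text
time: 4.95
tool_pos: [0.6188, 0.172, 0.1222]
tool_rot: [0.183, 0.505, 0.793, 0.289]
contact_force: [-0.8, 0.2, -0.5]
gripper_width: -0.002
grasp_force: 0.0
```

```bash
cat > meas.py <<'E'
from h import *
s=manip.state(); print(s["tool_pos"].round(4),s["time"])
im,d,K,T=grab("top"); P=cloud(d,K,T); g=im.max(2)
cv2.imwrite("pics/top1.png",im[130:270,190:450])
m=(P[...,2]>.135)&(P[...,2]<.165)&(np.hypot(P[...,0]-.6227,P[...,1]-.1722)<.09)
v,u=np.nonzero(m); print(len(u)); 
if len(u): print(P[m].mean(0), cv2.minAreaRect(P[m][:,:2].astype(np.float32)))
E
python3 - <<'E'
from h import *
tgt(bs(-.06,.17),115,-40)
im,d,K,T=grab("side"); cv2.imwrite("pics/s2.png",cv2.resize(im[150:330,190:390],None,fx=3,fy=3))
E
```

```text
shift [ -1.3 -12.6 -72.8] turn [-0.04 -0.1   0.02] t 4.95
```

View pics/s2.png

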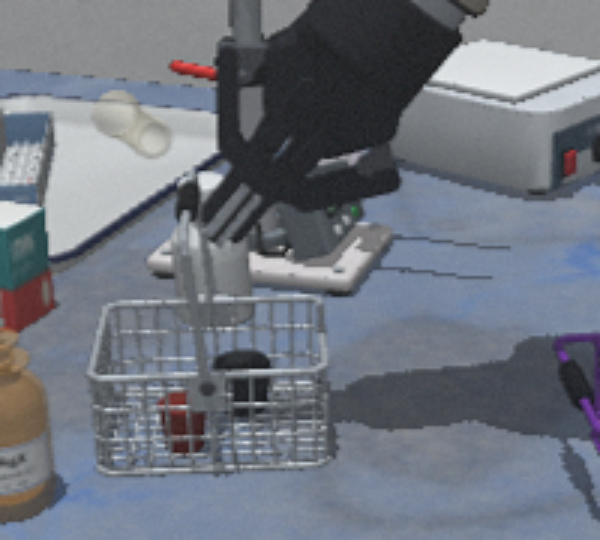

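Call:
{"fn": "play_rows", "kwargs": {"steps": [[[0,-6,0,0,0,0],[0,-12,-10,0,0,0],[0,-13,-30,0,0,0],[0,-13,-55,0,0,0],[0,-13,-75,0,0,0],[0,-13,-95,0,0,0],[0,-13,-110,0,0,0],[0,-13,-110,0,0,0]]]}}

```text
time: 5.67
tool_pos: [0.5463, 0.1371, 0.202]
tool_rot: [0.186, 0.504, 0.792, 0.29]
contact_force: [0.3, 0.3, 1.6]
gripper_width: 0.001
grasp_force: 0.0
```

```bash
python3 meas.py
python3 - <<'E'
from h import *
im,d,K,T=grab("wrist"); cv2.imwrite("pics/w2.png",im)
P=cloud(d,K,T); g=im.max(2); Rl=P[...,:2]-H; s=Rl@ex; t=Rl@np.array([-.423,.906])
m=(g<60)&(P[...,2]>.12)&(P[...,2]<.17)&(abs(s)<.06)&(abs(t)<.05); print(m.sum())
if m.sum(): print("grip wrist",P[m].mean(0),"s,t",s[m].mean(),t[m].mean(),cv2.minAreaRect(P[m][:,:2].astype(np.float32)))
tgt([.615,.170,.25],115)
E
```

```text
[0.5463 0.1371 0.202 ] 5.6667
272
[0.63152922 0.17400504 0.14563794] ((0.6318022608757019, 0.17414014041423798), (0.012108420953154564, 0.1194932833313942), 23.797767639160156)
973
grip wrist [0.62726864 0.17390049 0.14471261] s,t 0.0048584964126062325 -0.00039188714828949136 ((0.6286323070526123, 0.17375421524047852), (0.00959385372698307, 0.03873611241579056), 24.054351806640625)
shift [ 0.3 91.2 10. ] turn [ 4.008e+01 -2.000e-02  4.000e-02] t 5.77
```

The bail is upright to within about 4°, with the grip at (0.630, 0.174, 0.141) and a yaw of about 24°.

Run:
```python
from h import *
tgt([.6305,.1742,.23],114)
```

```text
shift [-2.5 90.4 35.5] turn [40.08 -0.37  1.  ] t 5.77
```

Call:
{"fn": "play_rows", "kwargs": {"steps": [[[0,18,0,7,0,0],[0,36,0,14,0,0],[-1,54,0,21,0,0],[-1,72,0,28,0,0.5],[-2,90,5,35,-0.4,1],[-2,90,15,40,-0.4,1],[-2,90,25,40,-0.4,1],[-2,90,35,40,-0.4,1],[-2,90,35,40,-0.4,1],[-2,90,35,40,-0.4,1]]], "claw": 0}}

```text
time: 6.6
tool_pos: [0.6282, 0.1743, 0.2272]
tool_rot: [-0.001, 0.545, 0.839, -0.001]
contact_force: [-0.4, -0.0, -0.0]
gripper_width: 0.499
grasp_force: 0.0
```

Run:
```python
from h import *
im,d,K,T=grab("wrist"); cv2.imwrite("pics/w3.png",im)
P=cloud(d,K,T); g=im.max(2); Rl=P[...,:2]-H; s=Rl@ex; t=Rl@np.array([-.423,.906])
m=(g<70)&(P[...,2]>.13)&(P[...,2]<.16)&(abs(s)<.05)&(abs(t)<.05); print(m.sum())
if m.sum(): print("grip wrist",P[m].mean(0),cv2.minAreaRect(P[m][:,:2].astype(np.float32)))
tgt([.6305,.1742,.122],114); s=manip.state();print(s["tool_pos"],s["joint_pos"],s["gripper_width"])
```

```text
1219
grip wrist [0.63059876 0.17516129 0.14604518] ((0.6310747265815735, 0.17451156675815582), (0.011683352291584015, 0.039754126220941544), 23.93515968322754)
shift [ -0.9   2.  106.6] turn [-0.07 -0.05  0.  ] t 6.65
[0.6284493  0.17416575 0.22864899] [ 1.56123808e-01  1.18054142e-01  1.54801230e+00  4.65910939e-04
  1.47683319e+00 -2.62813595e-01] 0.4999720027172686
```

View pics/w3.png

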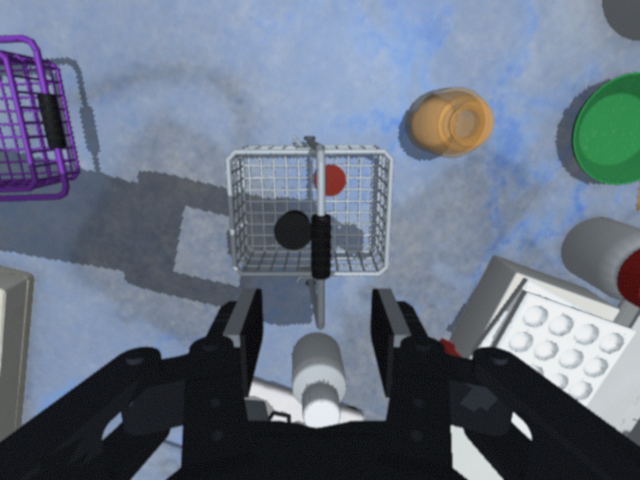

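The bar is centred between the fingers (u≈320) with the grip at (320,245). I'll descend and pinch.

Call:
{"fn": "play_rows", "kwargs": {"steps": [[[-1,2,20,0,0,0],[-1,2,40,0,0,0],[-1,2,60,0,0,0],[-1,2,75,0,0,0],[-1,2,88,0,0,0],[-1,2,98,0,0,0],[-1,2,106,0,0,0],[-1,2,106,0,0,0],[-1,2,106,0,0,0]]]}}

```text
time: 7.4
tool_pos: [0.6322, 0.1746, 0.124]
tool_rot: [0.0, 0.545, 0.839, 0.0]
contact_force: [-0.1, 0.3, 0.1]
gripper_width: 0.501
grasp_force: 0.0
```

Call:
{"fn": "play_rows", "kwargs": {"steps": [[[0,0,0,0,0,0],[0,0,0,0,0,0],[0,0,0,0,0,0],[0,0,0,0,0,0],[0,0,0,0,0,0],[0,0,0,0,0,0],[0,0,0,0,0,0],[0,0,0,0,0,0]]], "claw": -1}}

```text
time: 8.07
tool_pos: [0.633, 0.1748, 0.1253]
tool_rot: [0.001, 0.544, 0.839, 0.001]
contact_force: [0.6, -0.6, 5.6]
gripper_width: 0.114
grasp_force: 58.7
```

Call:
{"fn": "play_rows", "kwargs": {"steps": [[[0,0,-2,0,0,0],[0,0,-5,0,0,0],[0,0,-10,0,0,0],[0,0,-16,0,0,0],[0,0,-24,0,0,0],[0,0,-34,0,0,0],[0,0,-44,0,0,0],[0,0,-54,0,0,0],[0,0,-62,0,0,0],[0,0,-67,0,0,0],[0,0,-70,0,0,0],[0,0,-70,0,0,0]]]}}

```text
time: 9.07
tool_pos: [0.6325, 0.1746, 0.195]
tool_rot: [0.001, 0.545, 0.839, 0.001]
contact_force: [-0.4, 0.1, -2.8]
gripper_width: 0.113
grasp_force: 58.4
```

Call:
{"fn": "play_rows", "kwargs": {"steps": [[[0,0,-3,0,0,0],[0,0,-9,0,0,0],[0,0,-18,0,0,0],[0,0,-28,0,0,0],[0,0,-38,0,0,0],[0,0,-48,0,0,0],[0,0,-58,0,0,0],[0,0,-64,0,0,0],[0,0,-68,0,0,0],[0,0,-70,0,0,0],[0,0,-70,0,0,0],[0,0,-70,0,0,0]]]}}

```text
time: 10.07
tool_pos: [0.6318, 0.1745, 0.2634]
tool_rot: [-0.0, 0.545, 0.839, -0.0]
contact_force: [0.3, -0.4, -4.2]
gripper_width: 0.119
grasp_force: 58.5
```

Run:
```python
from h import *
f=[]
for i in range(4):
    im,d,K,T=grab("side"); s=manip.state(); f.append(s["contact_force"]); 
print(np.array(f).round(2)); print(s["tool_pos"],s["joint_pos"])
big=cv2.resize(im[80:330,190:430],None,fx=2.4,fy=2.4); cv2.imwrite("pics/s3.png",big)
# hook measurement from top initial + now
im,d,K,T=grab("top"); P=cloud(d,K,T); 
sb=np.zeros(d.shape,bool); sb[170:240,370:430]=1
for lo,hi in((370,400),(401,430)):
    m=sb&(P[...,2]>.22)&(P[...,2]<.29); m[:,:lo]=0; m[:,hi:]=0
    q=P[m]; c=np.polyfit(q[:,0],q[:,1],1); print("prong",c.round(4),"tip x",np.percentile(q[:,0],1),"y at .56",np.polyval(c,.56)); 
    for a in np.arange(.535,.63,.008):
        k=(q[:,0]>=a)&(q[:,0]<a+.008)
        if k.any(): print(round(a,3),q[k,2].mean().round(4),q[k,2].max().round(4),end=" | ")
    print()
```

```text
[[-0.49  0.19 -2.75]
 [ 0.37  0.52 -2.82]
 [-0.26 -0.54 -2.83]
 [-0.37 -0.05 -2.17]]
[0.63174616 0.17449534 0.26304254] [ 1.55945788e-01  1.07552712e-01  1.50222131e+00  2.09552887e-04
  1.53288490e+00 -2.63245010e-01]
prong [-0.0634 -0.0238] tip x 0.5423683940011808 y at .56 -0.05931682100096701
0.535 0.2604 0.2635 | 0.543 0.2541 0.2622 | 0.551 0.2447 0.2514 | 0.559 0.2418 0.2455 | 0.567 0.2456 0.2492 | 0.575 0.2521 0.2554 | 0.583 0.2559 0.2573 | 0.591 0.257 0.2594 | 0.599 0.2573 0.2592 | 0.607 0.2575 0.2599 | 0.615 0.2566 0.2601 | 0.623 0.2579 0.2636 | 
prong [ 0.1762 -0.223 ] tip x 0.5458623526800689 y at .56 -0.12435626038203172
0.543 0.2598 0.2626 | 0.551 0.2496 0.2571 | 0.559 0.2423 0.2455 | 0.567 0.2433 0.2485 | 0.575 0.2496 0.2538 | 0.583 0.2544 0.2586 | 0.591 0.2569 0.2597 | 0.599 0.257 0.2601 | 0.607 0.2571 0.2592 | 0.615 0.2568 0.259 | 0.623 0.257 0.2617 |
```

View pics/s3.png

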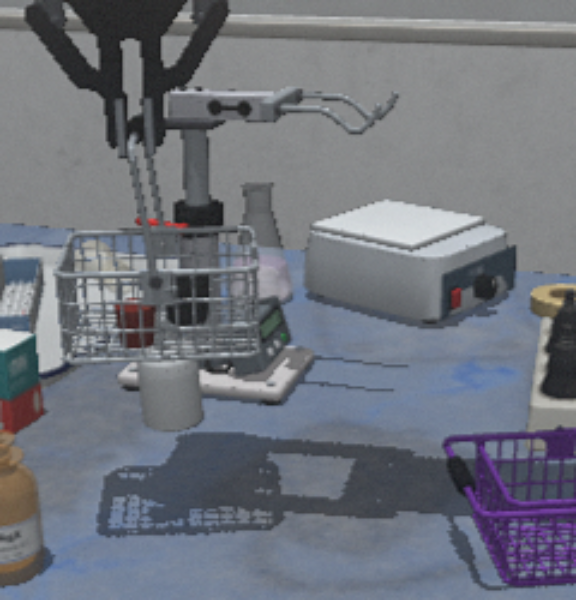

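The basket hangs level in the gripper. The hook seat is at about (0.5635, -0.092, 0.245) with a stand yaw of about 4.5°. I'll carry the basket round in front of the hooks.

Run:
```python
from h import *
tgt([.495,.12,.263],108);tgt([.495,0,.263],100);tgt([.5037,-.0967,.265],94.5)
```

```text
shift [   6.  -147.2    0.3] turn [-0.04 -0.02  6.02] t 10.32
shift [-103.7 -196.     0.3] turn [-0.04 -0.02 14.02] t 10.32
shift [-195.5 -227.4   -1.7] turn [-4.000e-02 -1.000e-02  1.952e+01] t 10.32
```

Call:
{"fn": "play_rows", "kwargs": {"steps": [[[0,-3,0,0,0,0],[0,-9,0,0,0,0.3],[1,-18,0,0,0,0.6],[1,-29,0,0,0,1],[2,-42,0,0,0,1.5],[3,-56,0,0,0,2],[4,-70,0,0,0,2.5],[4,-84,0,0,0,3],[3,-98,0,0,0,3.6],[0,-111,0,0,0,4.3],[-5,-124,0,0,0,5],[-11,-136,0,0,0,6]]]}}

```text
time: 11.32
tool_pos: [0.5108, 0.1088, 0.2639]
tool_rot: [0.0, 0.588, 0.809, 0.0]
contact_force: [-0.1, 0.5, -3.0]
gripper_width: 0.121
grasp_force: 58.5
```

Run:
```python
from h import *
print(manip.state()["tool_pos"]);tgt([.495,0,.263],100);tgt([.5037,-.0967,.265],94.5)
```

```text
[0.5108102  0.10875459 0.26392041]
shift [-98.6 -48.6   0.9] turn [ 0.02 -0.01  7.99] t 11.32
shift [-193.2  -70.2   -1.1] turn [ 2.000e-02 -1.000e-02  1.349e+01] t 11.32
```

Call:
{"fn": "play_rows", "kwargs": {"steps": [[[-10,-10,0,0,0,1],[-22,-18,0,0,0,2],[-36,-26,0,0,0,3],[-50,-34,0,0,0,4],[-66,-40,0,0,0,5.2],[-82,-45,0,0,0,6.5],[-98,-49,0,0,0,8],[-114,-53,0,0,0,9],[-128,-57,0,0,0,10],[-142,-60,-1,0,0,11],[-155,-62,-1,0,0,12],[-166,-64,-1,0,0,13]]]}}

```text
time: 12.32
tool_pos: [0.5026, -0.0698, 0.265]
tool_rot: [0.0, 0.676, 0.737, 0.0]
contact_force: [0.2, -0.4, -2.4]
gripper_width: 0.111
grasp_force: 58.5
```

Call:
{"fn": "play_rows", "kwargs": {"steps": [[[-8,-2,0,0,0,0.2],[-14,-3,0,0,0,0.5],[-19,-4,0,0,0,0.5],[-22,-4,0,0,0,0.5],[-22,-4,0,0,0,0.5],[-22,-4,0,0,0,0.5],[-22,-4,0,0,0,0.5]]]}}

```text
time: 12.9
tool_pos: [0.5008, -0.0904, 0.2648]
tool_rot: [-0.0, 0.678, 0.735, 0.0]
contact_force: [-1.0, -0.1, -2.3]
gripper_width: 0.116
grasp_force: 58.5
```

```bash
cat > look.py <<'E'
from h import *
import sys
f=[]
im,d,K,T=grab("wrist"); s=manip.state(); f.append(s["contact_force"]); print(s["tool_pos"],s["time"])
cv2.imwrite(f"pics/{sys.argv[1]}.png",im)
P=cloud(d,K,T)
for n in range(3): i2,d2,K2,T2=grab("top"); f.append(manip.state()["contact_force"])
print(np.mean(f,0).round(2))
tgt([.5037,-.0967,.265],94.5); tgt([.5635,-.092,.265],94.5)
E
python3 look.py w4
```

```text
[ 0.50075629 -0.09037022  0.2647925 ] 12.95
[ 0.51  0.08 -2.88]
shift [-6.4  2.4 -0.2] turn [ 0.02 -0.02  0.05] t 13.1
shift [-6.5 62.4 -0.2] turn [ 0.02 -0.02  0.05] t 13.1
```

View pics/w4.png

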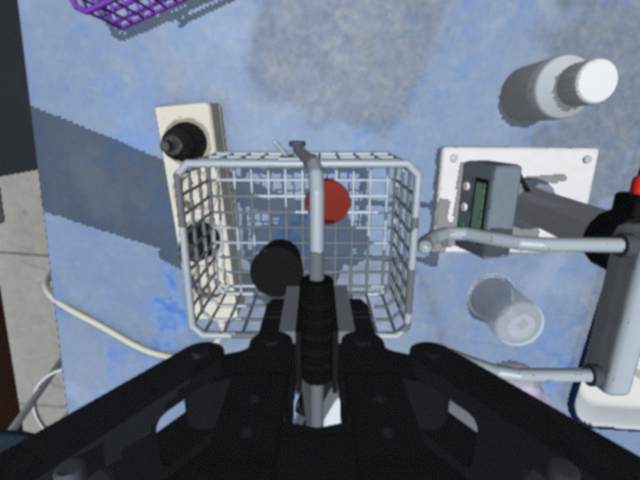

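The wrist view shows the bail at (315,170–420) and the hook rods at (430–630, 242) and (470–600, 372), nearly square to the bar. One quick check of yaw and centre from here.

Run:
```python
from h import *
im,d,K,T=grab("wrist"); P=cloud(d,K,T)
z=P[...,2]; 
for (r0,r1,c0,c1) in((222,256,425,615),(350,390,470,592)):
    m=np.zeros(d.shape,bool); m[r0:r1,c0:c1]=1; m&=(z>.225)&(z<.29); q=P[m]; k=(q[:,0]>.58)
    vx,vy,x0,y0=cv2.fitLine(q[k][:,:2].astype(np.float32),cv2.DIST_HUBER,0,.01,.01).ravel()
    print(m.sum(),"yaw deg",np.degrees(np.arctan(vy/vx)),"y at .5635",y0+vy/vx*(.5635-x0),"xmin",np.percentile(q[:,0],1))
    for a in np.arange(.535,.60,.006):
        j=(q[:,0]>=a)&(q[:,0]<a+.006)
        if j.any(): print(round(a,3),q[j,2].max().round(4),q[j,1].mean().round(4),end=" | ")
    print()
```

```text
2755 yaw deg 3.9943414 y at .5635 -0.060521457 xmin 0.5420805547785109
0.541 0.262 -0.0612 | 0.547 0.2525 -0.061 | 0.553 0.2451 -0.0609 | 0.559 0.2428 -0.0607 | 0.565 0.2488 -0.0604 | 0.571 0.2525 -0.06 | 0.577 0.2567 -0.0595 | 0.583 0.2573 -0.0591 | 0.589 0.258 -0.0586 | 0.595 0.2585 -0.0581 | 
1661 yaw deg 4.561434 y at .5635 -0.121920235 xmin 0.5772156460708467
0.571 0.2475 -0.1198 | 0.577 0.2524 -0.1198 | 0.583 0.2561 -0.1201 | 0.589 0.2575 -0.1202 | 0.595 0.2583 -0.1197 |
```

Call:
{"fn": "play_rows", "kwargs": {"steps": [[[-2,2,0,0,0,0],[-3,6,0,0,0,0],[-5,12,0,0,0,0],[-6,19,0,0,0,0],[-6,26,0,0,0,0],[-6,34,0,0,0,0],[-6,42,0,0,0,0],[-6,49,0,0,0,0],[-6,55,0,0,0,0],[-6,60,0,0,0,0],[-6,62,0,0,0,0],[-6,63,0,0,0,0]]]}}

```text
time: 14.15
tool_pos: [0.5643, -0.0917, 0.2647]
tool_rot: [-0.0, 0.679, 0.734, 0.0]
contact_force: [-0.3, -0.4, -2.4]
gripper_width: 0.114
grasp_force: 58.5
```

Call:
{"fn": "play_rows", "kwargs": {"steps": [[[0,0,1,0,0,0],[0,0,3,0,0,0],[0,0,6,0,0,0],[0,0,9,0,0,0],[0,0,12,0,0,0],[0,0,15,0,0,0],[0,0,18,0,0,0],[0,0,20,0,0,0],[0,0,22,0,0,0],[0,0,23,0,0,0],[0,0,23,0,0,0],[0,0,23,0,0,0]]]}}

```text
time: 15.15
tool_pos: [0.564, -0.0918, 0.2419]
tool_rot: [0.0, 0.679, 0.734, 0.0]
contact_force: [-0.0, 1.2, -2.6]
gripper_width: 0.116
grasp_force: 58.5
```

```bash
cat > f.py <<'E'
from h import *
f=[]
for n in range(6): grab("top"); f.append(manip.state()["contact_force"])
print(np.mean(f,0).round(2),np.std(f,0).round(2)); print(manip.state()["tool_pos"].round(4)); tgt([.564,-.0915,.227],94.3)
E
python3 f.py
python3 - <<'E'
from h import *
im,d,K,T=grab("side"); cv2.imwrite("pics/s4.png",cv2.resize(im[60:260,220:420],None,fx=3,fy=3))
E
```

```text
[ 0.06 -0.01 -2.82] [0.4  0.58 0.5 ]
[ 0.5641 -0.0918  0.242 ]
shift [ 0.3 -0.1 15. ] turn [ 0.03 -0.01  0.22] t 15.45
```

View pics/s4.png

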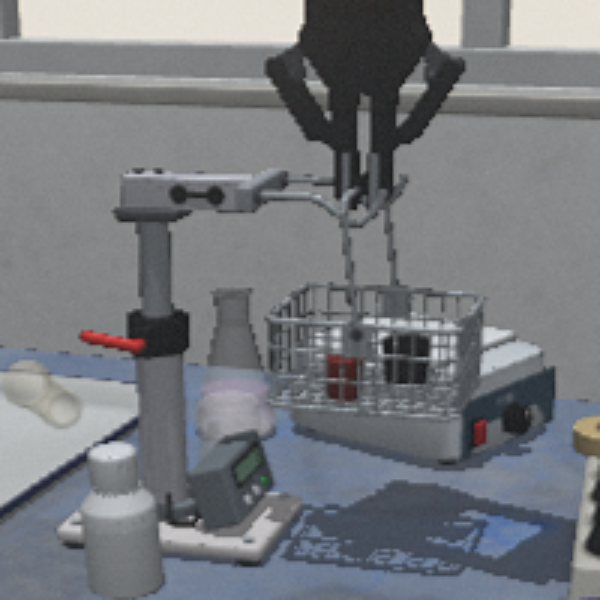

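The bail is above the hooks with the basket hanging level and the hooks between bail and rim. I'll lower in small steps and read the force.

Call:
{"fn": "play_rows", "kwargs": {"steps": [[[0,0,1,0,0,0.2],[0,0,2,0,0,0.2],[0,0,3,0,0,0.2],[0,0,4,0,0,0.2],[0,0,5,0,0,0.2],[0,0,6,0,0,0.2],[0,0,7,0,0,0.2],[0,0,8,0,0,0.2],[0,0,8.5,0,0,0.2],[0,0,9,0,0,0.2],[0,0,9,0,0,0.2]]]}}

```text
time: 16.42
tool_pos: [0.5639, -0.0918, 0.2327]
tool_rot: [-0.0, 0.68, 0.733, 0.0]
contact_force: [-1.3, 0.2, -3.6]
gripper_width: 0.116
grasp_force: 58.5
```

```bash
python3 f.py
```

```text
[ 0.17  0.01 -2.86] [0.28 0.56 0.57]
[ 0.564  -0.0918  0.2329]
shift [ 0.3 -0.   5.9] turn [ 0.02 -0.01  0.02] t 16.72
```

Call:
{"fn": "play_rows", "kwargs": {"steps": [[[0,0,0.3,0,0,0],[0,0,0.6,0,0,0],[0,0,0.9,0,0,0],[0,0,1.2,0,0,0],[0,0,1.5,0,0,0],[0,0,1.5,0,0,0]]]}}

```text
time: 17.22
tool_pos: [0.5639, -0.0918, 0.2312]
tool_rot: [-0.0, 0.68, 0.733, 0.0]
contact_force: [0.2, -0.6, -3.1]
gripper_width: 0.112
grasp_force: 58.5
```

```bash
python3 f.py
```

```text
[ 0.24 -0.37 -2.81] [0.42 0.61 0.63]
[ 0.564  -0.0918  0.2314]
shift [0.3 0.  4.4] turn [ 0.02 -0.01  0.02] t 17.52
```

Call:
{"fn": "play_rows", "kwargs": {"steps": [[[0,0,0.2,0,0,0],[0,0,0.4,0,0,0],[0,0,0.6,0,0,0],[0,0,0.8,0,0,0],[0,0,1,0,0,0],[0,0,1,0,0,0]]]}}

```text
time: 18.02
tool_pos: [0.564, -0.0918, 0.2302]
tool_rot: [-0.0, 0.68, 0.733, 0.0]
contact_force: [0.1, 0.1, -2.6]
gripper_width: 0.113
grasp_force: 58.5
```

```bash
python3 f.py
```

```text
[ 0.05 -0.02 -3.03] [0.44 0.71 0.38]
[ 0.564  -0.0918  0.2303]
shift [0.3 0.  3.3] turn [ 0.02 -0.01  0.02] t 18.32
```

Call:
{"fn": "play_rows", "kwargs": {"steps": [[[0,0,0.2,0,0,0],[0,0,0.4,0,0,0],[0,0,0.6,0,0,0],[0,0,0.7,0,0,0],[0,0,0.7,0,0,0]]]}}

```text
time: 18.73
tool_pos: [0.564, -0.0918, 0.2295]
tool_rot: [-0.0, 0.68, 0.733, 0.0]
contact_force: [0.6, -0.8, -3.6]
gripper_width: 0.117
grasp_force: 58.5
```

```bash
python3 f.py
```

```text
[ 0.01  0.25 -2.99] [0.37 0.66 0.66]
[ 0.564  -0.0918  0.2296]
shift [0.3 0.  2.6] turn [ 0.02 -0.01  0.02] t 19.03
```

Call:
{"fn": "play_rows", "kwargs": {"steps": [[[0,0,0.2,0,0,0],[0,0,0.4,0,0,0],[0,0,0.5,0,0,0],[0,0,0.5,0,0,0]]]}}

```text
time: 19.37
tool_pos: [0.564, -0.0918, 0.2291]
tool_rot: [-0.0, 0.68, 0.733, 0.0]
contact_force: [-0.3, -0.3, -2.7]
gripper_width: 0.118
grasp_force: 58.5
```

```bash
python3 f.py
```

```text
[-0.29  0.27 -2.45] [0.61 0.32 0.55]
[ 0.564  -0.0918  0.2291]
shift [0.3 0.  2.1] turn [ 0.02 -0.01  0.02] t 19.67
```

Call:
{"fn": "play_rows", "kwargs": {"steps": [[[0,0,0.2,0,0,0],[0,0,0.4,0,0,0],[0,0,0.5,0,0,0],[0,0,0.5,0,0,0]]]}}

```text
time: 20.0
tool_pos: [0.564, -0.0918, 0.2285]
tool_rot: [-0.0, 0.68, 0.733, 0.0]
contact_force: [-0.6, -0.2, -2.5]
gripper_width: 0.116
grasp_force: 58.5
```

```bash
python3 f.py
```

```text
[ 0.29 -0.25 -2.63] [0.79 0.7  0.4 ]
[ 0.564  -0.0918  0.2286]
shift [0.3 0.  1.6] turn [ 0.02 -0.01  0.02] t 20.3
```

Call:
{"fn": "play_rows", "kwargs": {"steps": [[[0,0,0.2,0,0,0],[0,0,0.4,0,0,0],[0,0,0.5,0,0,0],[0,0,0.5,0,0,0]]]}}

```text
time: 20.63
tool_pos: [0.564, -0.0918, 0.2281]
tool_rot: [0.0, 0.68, 0.733, 0.0]
contact_force: [-0.3, -0.4, -2.4]
gripper_width: 0.118
grasp_force: 58.5
```

```bash
python3 f.py
```

```text
[-0.17  0.12 -2.36] [0.29 0.41 0.57]
[ 0.564  -0.0918  0.2281]
shift [0.3 0.  1.1] turn [ 0.01 -0.01  0.02] t 20.93
```

Call:
{"fn": "play_rows", "kwargs": {"steps": [[[0,0,0.2,0,0,0],[0,0,0.4,0,0,0],[0,0,0.5,0,0,0],[0,0,0.5,0,0,0]]]}}

```text
time: 21.27
tool_pos: [0.5641, -0.0918, 0.2278]
tool_rot: [0.0, 0.68, 0.733, 0.0]
contact_force: [0.2, 0.4, -2.0]
gripper_width: 0.115
grasp_force: 58.5
```

```bash
python3 f.py
```

```text
[-0.67  0.12 -1.59] [0.51 0.38 0.34]
[ 0.5641 -0.0918  0.2277]
shift [ 0.3 -0.   0.7] turn [ 0.02 -0.01  0.02] t 21.57
```

Contact is found: the hook takes about 1.3 N, with a slight push toward -x, so the wire sits a little too far toward +x. I'll ease 2 mm toward -x and continue down.

Call:
{"fn": "play_rows", "kwargs": {"steps": [[[0,-0.5,0,0,0,0],[0,-1,0,0,0,0],[0,-1.5,0,0,0,0],[0,-2,0,0,0,0],[0,-2,0,0,0,0]]]}}

```text
time: 21.98
tool_pos: [0.562, -0.092, 0.2277]
tool_rot: [0.0, 0.68, 0.733, 0.0]
contact_force: [0.7, 0.2, -1.6]
gripper_width: 0.115
grasp_force: 58.6
```

```bash
python3 f.py
```

```text
[-0.06  0.25 -1.16] [0.48 0.35 0.14]
[ 0.562  -0.092   0.2276]
shift [0.3 2.1 0.6] turn [ 0.   -0.01  0.02] t 22.28
```

Call:
{"fn": "play_rows", "kwargs": {"steps": [[[0,0,0.2,0,0,0],[0,0,0.3,0,0,0],[0,0,0.4,0,0,0],[0,0,0.4,0,0,0]]]}}

```text
time: 22.62
tool_pos: [0.562, -0.092, 0.2274]
tool_rot: [0.0, 0.68, 0.733, 0.0]
contact_force: [-0.7, 0.2, 0.1]
gripper_width: 0.115
grasp_force: 58.6
```

```bash
python3 f.py
```

```text
[-0.62  0.1  -0.22] [0.47 0.38 0.16]
[ 0.562  -0.092   0.2273]
shift [0.3 2.  0.3] turn [ 0.02 -0.01  0.02] t 22.92
```

The hook bears essentially the full weight. I'll open gently.

Call:
{"fn": "play_rows", "kwargs": {"steps": [[[0,0,0,0,0,0],[0,0,0,0,0,0],[0,0,0,0,0,0],[0,0,0,0,0,0],[0,0,0,0,0,0],[0,0,0,0,0,0],[0,0,0,0,0,0],[0,0,0,0,0,0]]], "claw": -0.2}}

```text
time: 23.58
tool_pos: [0.562, -0.0919, 0.2272]
tool_rot: [-0.0, 0.68, 0.733, 0.0]
contact_force: [-0.2, 0.7, -0.4]
gripper_width: 0.401
grasp_force: 0.0
```

```bash
python3 f.py
python3 - <<'E'
from h import *
im,d,K,T=grab("side"); cv2.imwrite("pics/s5.png",cv2.resize(im[60:260,220:420],None,fx=3,fy=3))
E
```

```text
[ 0.01  0.21 -0.07] [0.34 0.45 0.34]
[ 0.562  -0.092   0.2272]
shift [0.3 2.  0.2] turn [ 0.02 -0.01  0.02] t 23.88
```

View pics/s5.png

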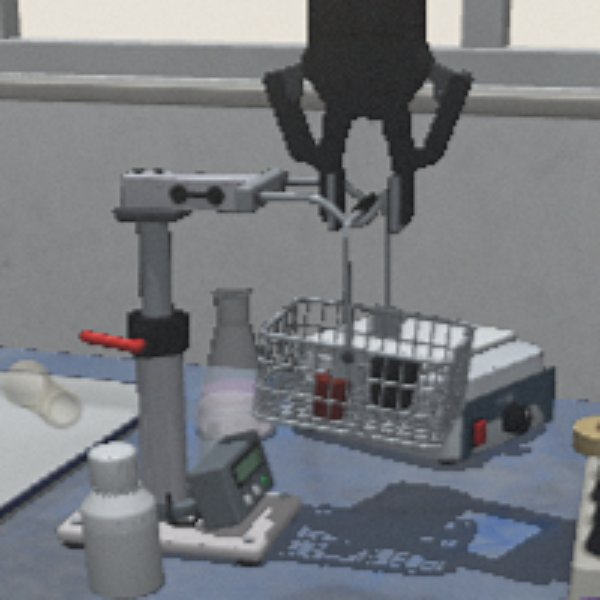

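The basket hangs in the hooks at about 5°, with the fingers clear either side of the grip at (365,205). I'll withdraw straight up.

Call:
{"fn": "play_rows", "kwargs": {"steps": [[[0,0,-1,0,0,0],[0,0,-3,0,0,0],[0,0,-6,0,0,0],[0,0,-11,0,0,0],[0,0,-18,0,0,0],[0,0,-26,0,0,0],[0,0,-35,0,0,0],[0,0,-46,0,0,0],[0,0,-58,0,0,0],[0,0,-70,0,0,0],[0,0,-82,0,0,0],[0,0,-90,0,0,0]]]}}

```text
time: 24.93
tool_pos: [0.5625, -0.0921, 0.3198]
tool_rot: [0.001, 0.68, 0.733, 0.001]
contact_force: [0.2, 0.3, 0.0]
gripper_width: 0.399
grasp_force: 0.0
```

Call:
{"fn": "play_rows", "kwargs": {"steps": [[[0,0,0,0,0,0],[0,0,0,0,0,0],[0,0,0,0,0,0],[0,0,0,0,0,0],[0,0,0,0,0,0],[0,0,0,0,0,0],[0,0,0,0,0,0],[0,0,0,0,0,0],[0,0,0,0,0,0],[0,0,0,0,0,0],[0,0,0,0,0,0],[0,0,0,0,0,0]]]}}

```text
time: 25.93
tool_pos: [0.562, -0.092, 0.3172]
tool_rot: [0.0, 0.68, 0.733, 0.0]
contact_force: [0.4, 0.1, 0.2]
gripper_width: 0.402
grasp_force: 0.0
```

Run:
```python
from h import *
def basket(name):
    i,d,K,T=grab("side"); P=cloud(d,K,T); m=(P[...,2]>.08)&(P[...,2]<.19)&(abs(P[...,0]-.56)<.1)&(abs(P[...,1]+.09)<.08); return i,P[m].mean(0)
a=basket(0)[1]; 
for k in range(4): i,b=basket(0)
print(a,b,manip.state()["time"])
im,d,K,T=grab("wrist"); P=cloud(d,K,T); m=(im.max(2)<70)&(P[...,2]>.235)&(P[...,2]<.265)&(abs(P[...,0]-.562)<.03)&(abs(P[...,1]+.092)<.04)
print(m.sum(),P[m].mean(0),cv2.minAreaRect(P[m][:,:2].astype(np.float32)))
c=cv2.resize(i[60:260,220:420],None,fx=2,fy=2); cv2.imwrite("pics/end.png",np.hstack([c,cv2.resize(im[:400,130:530],(400,400))]))
```

```text
[ 0.55826464 -0.08289703  0.13257713] [ 0.56157801 -0.08293541  0.13221723] 26.1833
1377 [ 0.56195208 -0.09058008  0.24768828] ((0.5619412660598755, -0.09165143221616745), (0.01177131850272417, 0.039721596986055374), 4.733885288238525)
```

View pics/end.png

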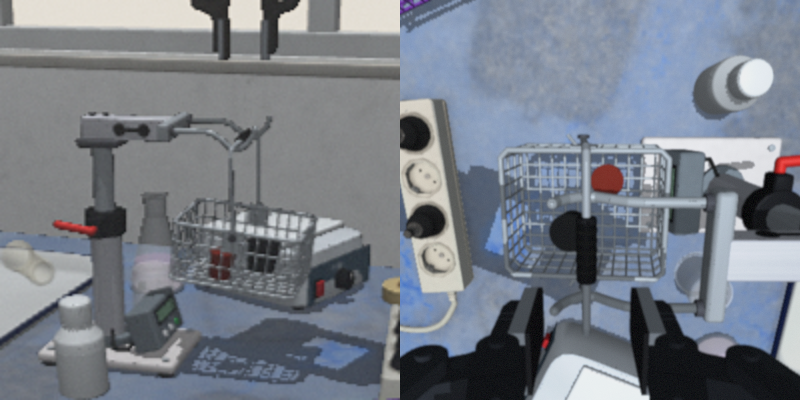

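The bail lies in both hooks with the grip centred between them, and both stoppers are inside. It may still be swinging a little, so I'll let it settle before handing in.

Call:
{"fn": "play_rows", "kwargs": {"steps": [[[0,0,-10,0,0,0],[0,0,-20,0,0,0],[0,0,-20,0,0,0],[0,0,-20,0,0,0],[0,0,-20,0,0,0],[0,0,-20,0,0,0],[0,0,-20,0,0,0],[0,0,-20,0,0,0],[0,0,-20,0,0,0],[0,0,-20,0,0,0],[0,0,-20,0,0,0],[0,0,-20,0,0,0]]]}}

```text
time: 27.23
tool_pos: [0.562, -0.092, 0.3372]
tool_rot: [-0.0, 0.68, 0.733, 0.0]
contact_force: [0.1, 0.3, -0.4]
gripper_width: 0.403
grasp_force: 0.0
```

```bash
cat > sw.py <<'E'
from h import *
pr=None; o=[]
for k in range(14):
    i,d,K,T=grab("side"); g=cv2.cvtColor(i[150:225,300:385],cv2.COLOR_BGR2GRAY).astype(np.float32)
    if pr is not None: o.append(np.round(cv2.phaseCorrelate(pr,g)[0],2))
    else: pr=g
print([tuple(map(float,a)) for a in o],manip.state()["time"])
E
python3 sw.py
```

```text
[(0.03, 0.48), (0.04, 0.49), (0.04, 0.51), (0.04, 0.5), (0.04, 0.48), (0.02, 0.47), (0.06, 0.51), (0.0, 0.5), (0.06, 0.46), (0.05, 0.49), (0.03, 0.5), (0.04, 0.48), (0.04, 0.48)] 27.9333
```

```bash
python3 -c "
from plant import order
print(order.job_done())"
```

```text
the job is handed in; nothing more can be done
None
```

I hung the basket on the twin hook by its bail, and it hangs still with both stoppers inside and the gripper withdrawn. I handed the job in at about 28 s; no verdict was returned.

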